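# Last vial in, cap on the sharps bin

### The arm

A 6-joint arm with a two-finger parallel gripper is mounted at the origin on the work surface. World frame = base frame: x ahead of the robot, y to its left, z up, the work surface at z = 0. Lengths are in m, angles in rad, forces in N, time in s.
With the tool pointing down it reaches from about 0.375 to 0.975 m from the base axis. Payload 3.8 kg.
Tool frame: the origin (TCP) lies midway between the tips of the shut fingers; the grasp point (between the pads) lies 19 mm behind it; z points along the fingers, y is the direction in which the jaws open and shut (so a half turn about z gives the same grasp; the last joint's range is limited). The gripper opens to 88 mm and grips with 3 to 60 N. Pads are 18 mm wide; open, the fingers measure 123 mm over their backs; the gripper's body (75 mm by 187 mm) begins 45 mm behind the grasp point.
Start: joints at [1.164, 0.264, 1.604, -0, 1.274, -0.037], TCP at [0.244, 0.629, 0.239] pointing down, gripper open.
Joint ranges: [-2.63, 2.63], [-0.94, 2.18], [0.31, 2.57], [-1.31, 4.45], [0, 2.66], [-2.55, 2.55]. Speed limits (rad/s): [2.57, 2.57, 3.14, 3.14, 3.14, 3.14].

### API

Orientations are given as a unit quaternion [w, x, y, z].
In Python, from workcell import manip, imaging gives the robot as it stands.
- The arm moves only by the shell command python3 -m jog 'ROWS' [FORCE]. ROWS is JSON, a list of rows, each a list of 3 entries, a list of its own where there are three numbers: the shift along the tool's x, y, z in m, then the turn, a rotation vector about the tool's x, y, z in degrees, then the opening, from -1 (shut) to 1 (fully open). In form: [[[tx, ty, tz], [ax, ay, az], claw], ...]. A call has 1 to 5 rows; each row is the pose to reach, as a shift and turn from the pose measured when the call began, along the tool's axes at that moment; what a row does not reach only later rows make up. A row lasts 1/10 s, in which the tool goes at most 50 mm and 8.59 degrees, less where a joint would pass 70% of its speed; a pose out of reach is approached as far as the arm can. A call with a gripper value outside its range is refused whole. The fingers move at their own pace and stop on an object; FORCE is the grip in N (left out, the last holds). Time passes only in rows, so rows that repeat a pose let the fingers close. It gives the time, the measured TCP pose, the force and the opening at its end, in the units of the state.
- manip.state(): the state, without advancing time (a new reading comes with each control period).
- imaging.get_image(name): name is "scene" or "top"; returns a dict with "img" (480x640x3 uint8, red, green, blue), "depth" (480x640 float32, m along the optical axis (not along the pixel's ray), 0 where there is no reading), "fx", "fy", "cx", "cy" (pixels), "pose" (4x4, takes a point from camera to world coordinates). Camera axes: x right, y up, looking along -z (the intrinsics and any distortion apply to the point x, -y, -z); pixel columns grow to the right and rows downward; lengths in m; the calibration is good to about 2 mm. A picture is of the moment at which its call begins.
- manip.close_job(): hands the job in, once; it reports no verdict.
The state is a dict: "clock": time; "q": joint angles; "qd": joint speeds; "joint_torque": joint torques, N m; "ee_pos": TCP position; "tcp_rot": TCP orientation; "ft_force": force on the tool from outside, world axes, zero at the start; "ft_torque": the same for the moment, N m; "opening": opening from 0.0 (shut) to 1.0 (fully open).
Only numpy, scipy, OpenCV 4.12 (cv2) and the standard library are available. Lean on these libraries where they do the work, as an engineer would, in place of code of your own. Each camera call takes 0.05 s, during which the arm holds its last target.

### The job

Put the used vial with the orange top into the yellow sharps bin through its round mouth, then close the bin with its yellow cap: right way up, plug down in the mouth, seated flat all round. The blue lid belongs to another tub, and the full vial with the blue top must stay standing where it is.

Things in the scene. Friction and masses are not known exactly. Their poses are not given: they have to be found in the camera images.
- used_vial: Used vial: glass, orange top and label, standing loose on the table right of the bin; its place and the full vial's are swapped at random. Body 30 mm in diameter, 40 mm tall, then a neck and a top 22 mm wide; 56 mm tall in all, about 30 g. Origin: centre of its underside; z up its axis. Nothing else stands within 30 mm of its side.
- full_vial: Full glass vial, same size and shape, with a blue top and blue label, standing on the table. Not to be used: leave it standing in its place. Origin: centre of its underside; z up its axis.
- bin_cap: Bin's yellow cap, loose, right way up on the table, 70 g. From the origin (centre of underside; z up): tapered plug 60 to 72 mm wide, z 0 to 14 mm; flange 100 mm wide, z 14 to 19; upright round grip knob 28 mm wide, z 19 to 55. A like blue lid, 116 mm wide, lies nearby; their places are swapped at random.
- bin_mouth (a point): Mouth centre of the yellow sharps bin, level with its collar's top, 145 mm above the table; z up, x, y along its sides. Bin: fixed, 150 (x) by 190 mm (y). Collar in mid-top, 102 mm outer, 82 mm inner diameter, 15 mm high. Inside, syringes lie 100 mm below the rim; a vial may be dropped in. Cap seated: flange on the collar, cap origin 14 mm below this point.
Mind the look-alikes: they are no part of the job. Leave any green look-alike of the used_vial alone.

How it is judged:
By the outcome, as a careful person would: the job done as asked, in the order asked, and still so for the second after the job is handed in, with the robot touching nothing.
It also fails if it takes over 61 s, if anything falls off the work surface, if the arm or the gripper's body presses on something with over 40 N, if the wrist force passes 120 N, or if a joint passes its speed limit or range.

## Working session

There is one attempt and no reset: what is moved stays moved. The work goes in short steps, Python scripts to look and compute and a shell command to move; the robot and the scene stay as the last step left them, time stands still between calls to the robot, and variables do not carry over. Pictures are saved under pics/ and viewed, and the job is handed in when it is done.

```bash
mkdir -p pics
cat > h.py <<'E'
import numpy as np, cv2
from workcell import manip, imaging
def grab(n,name):
    d=imaging.get_image(n); cv2.imwrite(f'pics/{name}.png',d['img'][:,:,::-1]); np.savez(f'pics/{name}.npz',**d); return d
def ray(d,u,v):
    p=np.array([(u-d['cx'])/d['fx'],-(v-d['cy'])/d['fy'],-1.]); P=d['pose']; return P[:3,3],P[:3,:3]@p
def plane(d,u,v,z):
    o,r=ray(d,u,v); return o+r*(z-o[2])/r[2]
def pt(d,u,v):
    o,r=ray(d,u,v); return o+r*d['depth'][int(v),int(u)]
E
python3 - <<'E'
from h import *
for n in('scene','top'):
    d=grab(n,n+'0'); print(n,{k:d[k] for k in d if k not in('img','depth')})
print(manip.state())
E
```

```text
scene {'fx': 530.3326256039064, 'fy': 530.3326256039064, 'cx': 323.3019735701377, 'cy': 238.91729772248317, 'pose': array([[-0.66900006, -0.63231234,  0.39066614,  0.90275248],
       [ 0.74326136, -0.56827498,  0.35302421,  0.28788399],
       [-0.00121577,  0.52654026,  0.85014933,  0.80234832],
       [ 0.        ,  0.        ,  0.        ,  1.        ]])}
top {'fx': 444.699323717207, 'fy': 444.699323717207, 'cx': 313.27673820790193, 'cy': 240.3182148877859, 'pose': array([[ 0.01812444,  0.97995931, -0.19837149,  0.41955811],
       [-0.99983511,  0.01798688, -0.00249553,  0.01400732],
       [ 0.00112257,  0.19838401,  0.98012373,  0.94072454],
       [ 0.        ,  0.        ,  0.        ,  1.        ]])}
{'clock': 0.1, 'q': array([ 1.16409066e+00,  2.64676438e-01,  1.60522362e+00, -6.23218543e-06,
        1.27368133e+00, -3.69504052e-02]), 'qd': array([-1.82172111e-03, -2.18902016e-03, -1.53144559e-03, -3.60598073e-05,
        5.33541286e-04, -2.34499503e-06]), 'joint_torque': array([ 7.92378469e-04, -5.03611565e+01, -3.58074439e+01,  7.33093405e-02,
        2.33054365e-02, -3.55425368e-05]), 'ee_pos': array([0.24372213, 0.62878748, 0.23752088]), 'tcp_rot': array([-2.15868812e-04,  1.83825262e-01,  9.82958435e-01, -9.70659819e-04]), 'ft_force': array([ 0.19580185, -0.24206076,  0.51498012]), 'ft_torque': array([0.01746903, 0.0203845 , 0.03429203]), 'opening': 1.0037225038636963}
```

View pics/scene0.png

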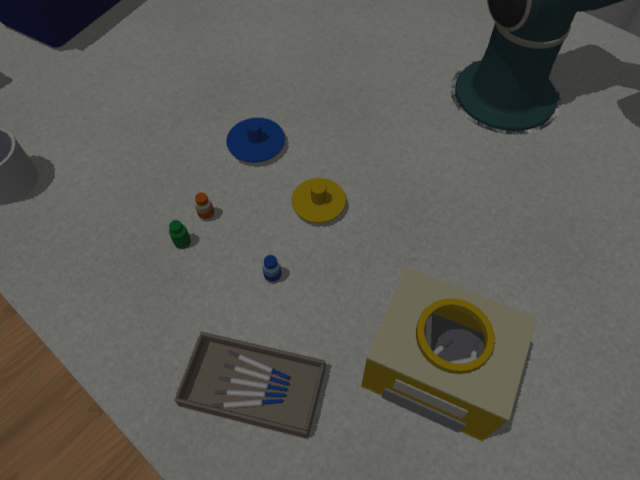

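View pics/top0.png

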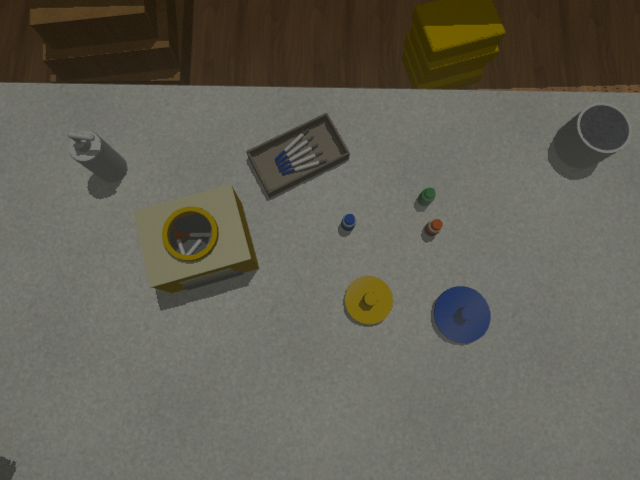

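The scene picture shows the orange vial at (204,206), a green look-alike at (179,234), the blue vial at (271,268), the yellow cap at (319,200), the blue lid at (256,140) and the bin mouth at (455,336). In the top picture they are at (433,228), (427,196), (348,222), (369,300), (461,315) and (190,234). The used vial is the orange one and the bin's cap is the yellow one. Next I'll measure them and confirm in an enlarged crop.

```bash
cat > m.py <<'E'
from h import *
def cents(d,lo,hi,box,amin=8):
    x0,y0,x1,y1=box
    hsv=cv2.cvtColor(d['img'],cv2.COLOR_RGB2HSV); m=cv2.inRange(hsv,np.array(lo),np.array(hi))
    k=np.zeros_like(m); k[y0:y1,x0:x1]=m[y0:y1,x0:x1]
    return k
E
python3 - <<'E'
from m import *
s=dict(np.load('pics/scene0.npz'));t=dict(np.load('pics/top0.npz'))
def rep(lab,d,lo,hi,box,zband=None):
    k=cents(d,lo,hi,box); v,u=np.nonzero(k); 
    P=np.array([pt(d,a,b) for a,b in zip(u,v)]); 
    if zband is not None:
        ok=(P[:,2]>zband[0])&(P[:,2]<zband[1]); P=P[ok];u=u[ok];v=v[ok]
    c=cv2.minEnclosingCircle(P[:,:2].astype(np.float32))
    print(lab,len(u),'uv',u.mean().round(1),v.mean().round(1),'mean',P.mean(0).round(4),'med z',np.median(P[:,2]).round(4),'zmax',P[:,2].max().round(4),'circ',np.round(c[0],4),round(c[1],4))
for n,d,b in(('s',s,dict(o=(185,185,225,225),g=(165,210,195,255),b=(255,245,290,285),y=(285,170,355,230),m=(400,285,510,385))),('t',t,dict(o=(420,210,450,245),g=(412,180,442,210),b=(335,207,362,237),y=(335,268,402,332),m=(155,200,225,268)))):
    Y=((20,150,60),(34,255,255))
    rep(n+' orange top',d,(3,150,60),(18,255,255),b['o'],(.045,.07))
    rep(n+' orange all',d,(3,150,60),(18,255,255),b['o'])
    rep(n+' green top',d,(50,120,30),(85,255,255),b['g'],(.045,.07))
    rep(n+' blue top',d,(100,150,40),(125,255,255),b['b'],(.045,.07))
    rep(n+' flange',d,*Y,b['y'],(.014,.0235))
    rep(n+' knob',d,*Y,b['y'],(.05,.06))
    rep(n+' collar',d,*Y,b['m'],(.14,.15))
c=np.hstack([cv2.resize(s['img'][110:290,160:360],None,fx=2,fy=2,interpolation=2),cv2.resize(t['img'][170:350,320:520],None,fx=2,fy=2,interpolation=2)])
cv2.imwrite('pics/crop0.png',c[:,:,::-1])
E
```

```text
s orange top 101 uv 200.5 197.8 mean [ 0.6397 -0.2378  0.055 ] med z 0.0555 zmax 0.059 circ [ 0.6385 -0.2381] 0.0103
s orange all 140 uv 200.8 202.3 mean [ 0.6426 -0.2366  0.0456] med z 0.0547 zmax 0.059 circ [ 0.6409 -0.2368] 0.0127
s green top 130 uv 175.6 226.4 mean [ 0.7068 -0.2247  0.0539] med z 0.0547 zmax 0.0595 circ [ 0.7064 -0.2259] 0.0109
s blue top 137 uv 270.1 261.8 mean [ 0.6487 -0.0578  0.0539] med z 0.0547 zmax 0.0582 circ [ 0.6474 -0.0592] 0.0109
s flange 1553 uv 318.2 201.6 mean [ 0.4892 -0.0981  0.0184] med z 0.0184 zmax 0.0235 circ [ 0.4847 -0.1014] 0.05
s knob 162 uv 318.2 187.1 mean [ 0.485  -0.1016  0.0542] med z 0.0543 zmax 0.0584 circ [ 0.4836 -0.102 ] 0.0148
s collar 1558 uv 455.2 335.3 mean [0.5945 0.2423 0.1439] med z 0.144 zmax 0.1478 circ [0.5919 0.2413] 0.0512
t orange top 78 uv 436.6 223.9 mean [ 0.6375 -0.2354  0.0559] med z 0.0558 zmax 0.0591 circ [ 0.638  -0.2359] 0.0108
t orange all 78 uv 436.6 223.9 mean [ 0.6375 -0.2354  0.0559] med z 0.0558 zmax 0.0591 circ [ 0.638  -0.2359] 0.0108
t green top 8 uv 427.2 189.8 mean [ 0.7102 -0.2187  0.0558] med z 0.055 zmax 0.0597 circ [ 0.7103 -0.2188] 0.0037
t blue top 67 uv 349.1 218.3 mean [ 0.6461 -0.0564  0.056 ] med z 0.0558 zmax 0.0607 circ [ 0.6455 -0.0571] 0.0101
t flange 1599 uv 368.1 300.1 mean [ 0.4828 -0.0988  0.0189] med z 0.0189 zmax 0.0234 circ [ 0.4834 -0.0992] 0.0494
t knob 151 uv 370.6 298.6 mean [ 0.4833 -0.0993  0.0548] med z 0.0548 zmax 0.0589 circ [ 0.4836 -0.0996] 0.0139
t collar 844 uv 189.2 233.4 mean [0.5897 0.2435 0.1447] med z 0.1447 zmax 0.1488 circ [0.5909 0.2434] 0.0512
```

View pics/crop0.png

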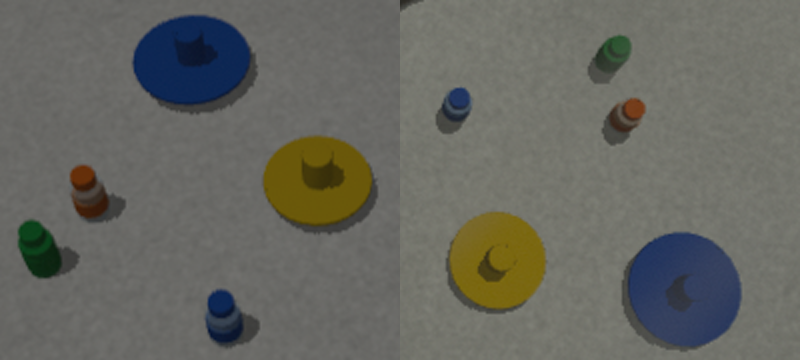

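The crop confirms it: the orange-topped, orange-labelled vial is the used one, and the 100 mm yellow disc with a knob is the bin's cap. The two views agree to about 2 mm, and the heights (56, 19 and 145 mm) match the description.

```bash
cat > go.py <<'E'
import sys
from h import *
from scipy.spatial.transform import Rotation as R
def go(x,y,z,yaw=90):
    s=manip.state(); q=s['tcp_rot']; r=R.from_quat([q[1],q[2],q[3],q[0]])
    a=np.deg2rad(yaw); ty=np.array([np.cos(a),np.sin(a),0]); tz=np.array([0,0,-1.]); tx=np.cross(ty,tz)
    g=R.from_matrix(np.c_[tx,ty,tz]); d=np.array([x,y,z])-s['ee_pos']
    print('t',s['clock'],'pos',s['ee_pos'].round(4),'F',s['ft_force'].round(2),'op',round(s['opening'],3))
    print('shift mm',(1000*r.inv().apply(d)).round(1),'turn',np.rad2deg((r.inv()*g).as_rotvec()).round(2),'q6',s['q'].round(2))
go(*map(float,sys.argv[1:]))
E
python3 go.py .638 -.237 .2375
```

```text
t 0.1 pos [0.2437 0.6288 0.2375] F [ 0.2  -0.24  0.51] op 1.004
shift mm [-680.5 -664.8    1.3] turn [-1.100e-01 -2.000e-02 -2.119e+01] q6 [ 1.16  0.26  1.61 -0.    1.27 -0.04]
```

```bash
python3 -m jog '[[[-0.034,-0.033,0],[0,0,-4],1],[[-0.068,-0.066,0],[0,0,-8],1],[[-0.102,-0.099,0],[0,0,-12],1],[[-0.136,-0.133,0],[0,0,-17],1],[[-0.170,-0.166,0],[0,0,-21.2],1]]' 20; python3 go.py .638 -.237 .2375
```

```text
clock: 0.6
ee_pos: [0.3424, 0.4105, 0.2373]
tcp_rot: [-0.001, -0.002, 1.0, -0.001]
ft_force: [0.5, -0.4, 1.0]
opening: 1.002
t 0.6 pos [0.3424 0.4105 0.2373] F [ 0.5  -0.42  1.02] op 1.002
shift mm [-293.  -648.8    1.1] turn [-0.15 -0.07  0.24] q6 [ 0.83  0.    1.9  -0.    1.24 -0.74]
```

```bash
python3 -m jog '[[[-0.0195,-0.043,0],[0,0,0],1],[[-0.039,-0.086,0],[0,0,0],1],[[-0.0585,-0.129,0],[0,0,0],1],[[-0.078,-0.172,0],[0,0,0],1],[[-0.0975,-0.216,0],[0,0,0],1]]'; python3 -m jog '[[[-0.0195,-0.043,0],[0,0,0],1],[[-0.039,-0.086,0],[0,0,0],1],[[-0.0585,-0.129,0],[0,0,0],1],[[-0.078,-0.172,0],[0,0,0],1],[[-0.0975,-0.216,0],[0,0,0],1]]'; python3 go.py .638 -.237 .1
```

```text
clock: 1.1
ee_pos: [0.4409, 0.1931, 0.2375]
tcp_rot: [-0.001, -0.002, 1.0, -0.001]
ft_force: [0.9, 0.5, 0.8]
opening: 1.003
clock: 1.6
ee_pos: [0.5395, -0.0243, 0.2376]
tcp_rot: [-0.001, -0.002, 1.0, -0.001]
ft_force: [-0.2, 0.8, -1.8]
opening: 1.001
t 1.6 pos [ 0.5395 -0.0243  0.2376] F [-0.18  0.83 -1.77] op 1.001
shift mm [ -97.9 -212.8  137.9] turn [-0.13 -0.09  0.24] q6 [-0.09  0.01  1.89 -0.    1.24 -1.66]
```

```bash
python3 -m jog '[[[-0.0195,-0.043,0],[0,0,0],1],[[-0.039,-0.086,0],[0,0,0],1],[[-0.0585,-0.129,0],[0,0,0],1],[[-0.078,-0.172,0.01],[0,0,0],1],[[-0.098,-0.213,0.03],[0,0,0],1]]'; python3 go.py .638 -.237 .1
python3 - <<'E'
from h import *
d=grab('scene','s1');e=grab('top','t1')
c=np.hstack([cv2.resize(d['img'][110:310,100:300],(400,400)),cv2.resize(e['img'][150:350,330:530],(400,400))]);cv2.imwrite('pics/c1.png',c[:,:,::-1])
E
```

```text
clock: 2.1
ee_pos: [0.6399, -0.2396, 0.2093]
tcp_rot: [0.001, -0.002, 1.0, -0.002]
ft_force: [1.3, 0.0, -0.1]
opening: 0.998
t 2.1 pos [ 0.6399 -0.2396  0.2093] F [ 1.29  0.03 -0.07] op 0.998
shift mm [  2.    3.  109.3] turn [-0.21  0.1   0.21] q6 [-0.39  0.3   1.62 -0.    1.22 -1.97]
```

View pics/c1.png

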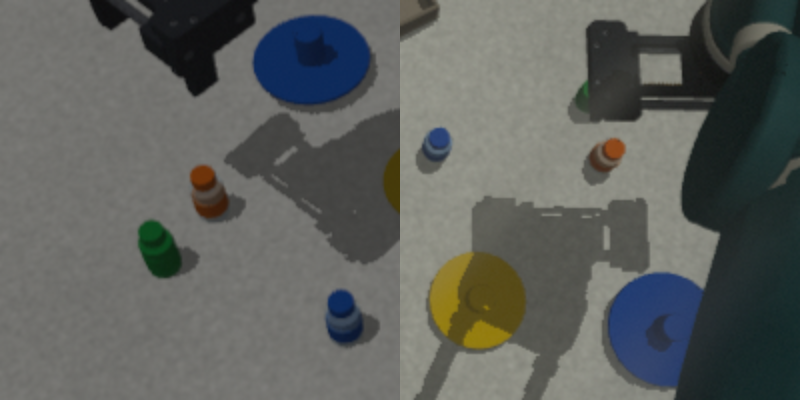

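The crop shows the orange vial clear of its neighbours: scene crop (208,190), top crop (608,155). The green one is off in +x, so the jaws straddle along y. Now descending.

```bash
python3 -m jog '[[[0.002,0.003,0.030],[0,0,0],1],[[0.002,0.003,0.070],[0,0,0],1],[[0.002,0.003,0.100],[0,0,0],1],[[0.002,0.003,0.109],[0,0,0],1],[[0.002,0.003,0.109],[0,0,0],1]]'; python3 go.py .638 -.237 .011
```

```text
clock: 2.7
ee_pos: [0.6331, -0.2372, 0.0917]
tcp_rot: [-0.006, -0.0, 1.0, 0.0]
ft_force: [-0.4, -0.7, 0.1]
opening: 1.0
t 2.7 pos [ 0.6331 -0.2372  0.0917] F [-0.36 -0.68  0.14] op 1.0
shift mm [-5.8  0.2 80.6] turn [ 0.02 -0.66  0.03] q6 [-0.39  0.39  1.72 -0.    1.04 -1.96]
```

```bash
python3 -m jog '[[[-0.005,0,0.010],[0,-0.5,0],1],[[-0.005,0,0.025],[0,-0.5,0],1],[[-0.005,0,0.035],[0,-0.5,0],1],[[-0.005,0,0.035],[0,-0.5,0],1],[[-0.005,0,0.035],[0,-0.5,0],1]]'; python3 go.py .638 -.237 .011
```

```text
clock: 3.2
ee_pos: [0.6375, -0.2371, 0.0563]
tcp_rot: [-0.002, -0.0, 1.0, 0.0]
ft_force: [0.2, 0.2, 0.5]
opening: 1.002
t 3.2 pos [ 0.6375 -0.2371  0.0563] F [0.17 0.21 0.46] op 1.002
shift mm [-0.6  0.1 45.3] turn [ 0.03 -0.2   0.03] q6 [-0.39  0.43  1.74 -0.    0.98 -1.96]
```

```bash
python3 -m jog '[[[0,0,0.012],[0,0,0],1],[[0,0,0.024],[0,0,0],1],[[0,0,0.036],[0,0,0],1],[[0,0,0.044],[0,0,0],1],[[0,0,0.044],[0,0,0],1]]'; python3 go.py .638 -.237 .011
python3 - <<'E'
from h import *
d=grab('scene','s2');e=grab('top','t2')
c=np.hstack([cv2.resize(d['img'][110:310,100:300],(400,400)),cv2.resize(e['img'][150:350,330:530],(400,400))]);cv2.imwrite('pics/c2.png',c[:,:,::-1])
E
```

```text
clock: 3.7
ee_pos: [0.6357, -0.2364, 0.0098]
tcp_rot: [-0.004, -0.0, 1.0, 0.001]
ft_force: [-0.7, 0.0, -0.6]
opening: 0.999
t 3.7 pos [ 0.6357 -0.2364  0.0098] F [-0.69  0.03 -0.63] op 0.999
shift mm [-2.3 -0.6 -1.2] turn [ 0.12 -0.41  0.03] q6 [-0.39  0.49  1.76 -0.    0.9  -1.96]
```

View pics/c2.png

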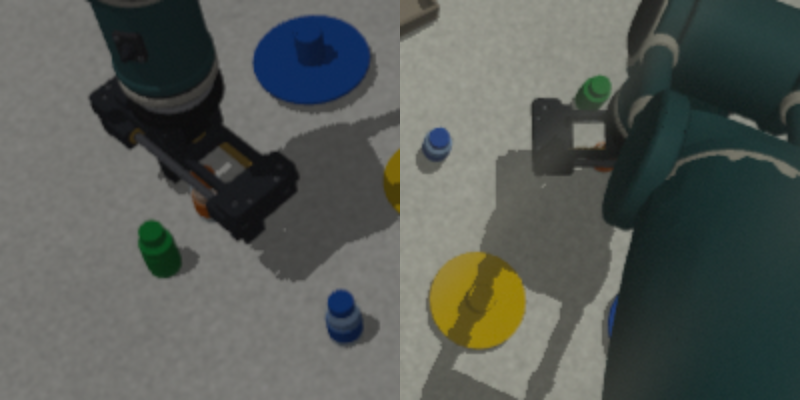

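The picture shows the vial's orange body between the fingers, scene crop (205,205), with the green and blue vials untouched. Closing gently.

```bash
python3 -m jog '[[[-0.002,0,-0.001],[0,-0.4,0],0.3],[[-0.002,0,-0.001],[0,-0.4,0],0],[[-0.002,0,-0.001],[0,-0.4,0],-0.6],[[-0.002,0,-0.001],[0,-0.4,0],-0.6],[[-0.002,0,-0.001],[0,-0.4,0],-0.6]]' 20;python3 -m jog '[[[0,0,0],[0,0,0],-0.6],[[0,0,0],[0,0,0],-0.6],[[0,0,0],[0,0,0],-0.6]]'; python3 go.py .638 -.237 .011
```

```text
clock: 4.3
ee_pos: [0.6393, -0.237, 0.013]
tcp_rot: [0.002, -0.0, 1.0, 0.0]
ft_force: [0.4, 0.4, -0.2]
opening: 0.569
clock: 4.6
ee_pos: [0.6392, -0.237, 0.013]
tcp_rot: [0.002, -0.0, 1.0, 0.0]
ft_force: [0.2, -0.0, 0.8]
opening: 0.332
t 4.6 pos [ 0.6392 -0.237   0.013 ] F [ 0.2  -0.01  0.78] op 0.332
shift mm [1.2 0.  2. ] turn [0.04 0.18 0.03] q6 [-0.39  0.48  1.76  0.    0.9  -1.97]
```

```bash
python3 -m jog '[[[0,0,0],[0,0,0],-0.6],[[0,0,0],[0,0,0],-0.6],[[0,0,-0.01],[0,0,0],-0.6],[[0,0,-0.03],[0,0,0],-0.6],[[0,0,-0.05],[0,0,0],-0.6]]';python3 -m jog '[[[0,0,-0.04],[0,0,0],-0.6],[[0,0,-0.08],[0,0,0],-0.6],[[0,0,-0.12],[0,0,0],-0.6],[[0,0,-0.16],[0,0,0],-0.6],[[0,0,-0.18],[0,0,0],-0.6]]'; python3 go.py .5914 .2424 .225
python3 - <<'E'
from h import *
d=grab('scene','s3');e=grab('top','t3')
c=np.hstack([cv2.resize(d['img'][0:300,100:400],(400,400)),cv2.resize(e['img'][100:400,330:630],(400,400))]);cv2.imwrite('pics/c3.png',c[:,:,::-1])
E
```

```text
clock: 5.1
ee_pos: [0.6387, -0.2369, 0.0635]
tcp_rot: [0.001, -0.0, 1.0, 0.001]
ft_force: [0.8, 0.6, 0.1]
opening: 0.332
clock: 5.6
ee_pos: [0.6399, -0.2378, 0.2496]
tcp_rot: [0.004, -0.0, 1.0, -0.001]
ft_force: [0.4, -0.5, 0.1]
opening: 0.335
t 5.6 pos [ 0.6399 -0.2378  0.2496] F [ 0.39 -0.5   0.07] op 0.335
shift mm [ 48.5 480.2  23.4] turn [-0.09  0.5   0.03] q6 [-0.39  0.27  1.58  0.    1.29 -1.97]
```

View pics/c3.png

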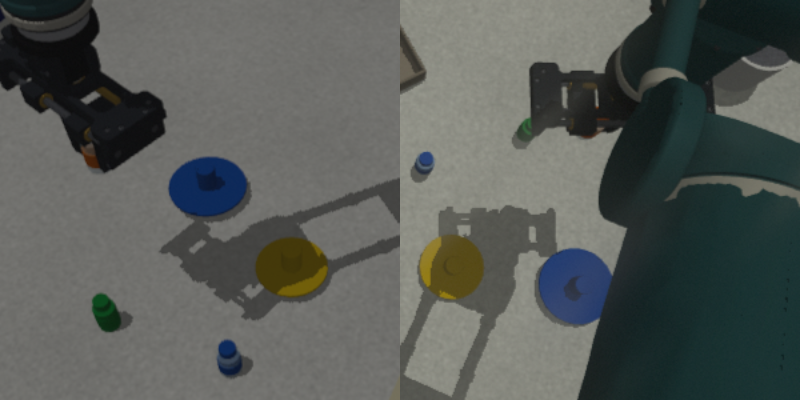

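The vial is lifted: its orange bottom shows under the fingers at crop (92,155) and its place on the table is empty. Carrying it to the bin.

```bash
python3 -m jog '[[[0.003,0.030,0],[0,0,0],-0.6],[[0.008,0.074,0],[0,0,0],-0.6],[[0.012,0.118,0],[0,0,0],-0.6],[[0.016,0.162,0],[0,0,0],-0.6],[[0.021,0.206,0],[0,0,0],-0.6]]';python3 -m jog '[[[0.004,0.044,0],[0,0,0],-0.6],[[0.009,0.088,0],[0,0,0],-0.6],[[0.013,0.132,0],[0,0,0],-0.6],[[0.018,0.176,0],[0,0,0],-0.6],[[0.022,0.220,0],[0,0,0],-0.6]]'; python3 go.py .5914 .2424 .225
```

```text
clock: 6.2
ee_pos: [0.6181, -0.0305, 0.2467]
tcp_rot: [0.004, -0.0, 1.0, -0.001]
ft_force: [0.9, -0.1, -1.0]
opening: 0.338
clock: 6.7
ee_pos: [0.5944, 0.191, 0.244]
tcp_rot: [0.002, -0.0, 1.0, -0.001]
ft_force: [0.8, 0.1, -1.0]
opening: 0.334
t 6.7 pos [0.5944 0.191  0.244 ] F [ 0.78  0.1  -1.05] op 0.334
shift mm [ 3.1 51.5 18.8] turn [-0.17  0.28  0.  ] q6 [ 0.27  0.16  1.71 -0.    1.26 -1.3 ]
```

```bash
python3 -m jog '[[[0.002,0.025,0],[0,0,0],-0.6],[[0.003,0.045,0.01],[0,0,0],-0.6],[[0.003,0.0515,0.03],[0,0,0],-0.6],[[0.003,0.0515,0.05],[0,0,0],-0.6],[[0.003,0.0515,0.05],[0,0,0],-0.6]]'; python3 -m jog '[[[0,0,0],[0,0,0],-0.6]]'; python3 go.py .5914 .2424 .158
python3 - <<'E'
from h import *
d=grab('scene','s4');e=grab('top','t4')
c=np.hstack([cv2.resize(d['img'][200:450,330:580],(400,400)),cv2.resize(e['img'][130:330,100:300],(400,400))]);cv2.imwrite('pics/c4.png',c[:,:,::-1])
E
```

```text
clock: 7.2
ee_pos: [0.5881, 0.2415, 0.1881]
tcp_rot: [-0.002, -0.0, 1.0, -0.003]
ft_force: [-0.9, -0.1, -0.8]
opening: 0.334
clock: 7.3
ee_pos: [0.5876, 0.2413, 0.1873]
tcp_rot: [-0.003, -0.0, 1.0, -0.003]
ft_force: [0.8, -0.0, -0.7]
opening: 0.336
t 7.3 pos [0.5876 0.2413 0.1873] F [ 0.8  -0.04 -0.68] op 0.336
shift mm [-3.9  1.3 29.3] turn [-0.4  -0.33  0.05] q6 [ 0.35  0.23  1.74 -0.    1.18 -1.22]
```

View pics/c4.png

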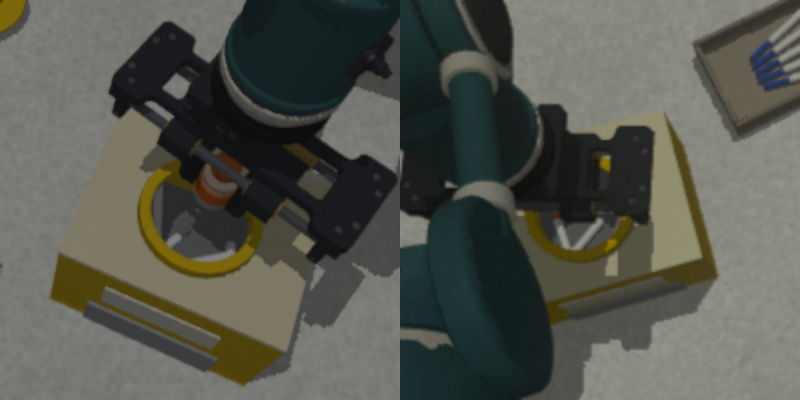

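The vial hangs upright over the mouth, seen at crop (218,180) above the opening. Lowering it to the rim, then releasing.

```bash
python3 -m jog '[[[-0.004,0.001,0.010],[0,0,0],-0.6],[[-0.004,0.001,0.020],[0,0,0],-0.6],[[-0.004,0.001,0.029],[0,0,0],-0.6],[[-0.004,0.001,0.029],[0,0,0],-0.6],[[-0.004,0.001,0.029],[0,0,0],-0.6]]'; python3 go.py .5914 .2424 .158
```

```text
clock: 7.9
ee_pos: [0.5911, 0.2418, 0.1579]
tcp_rot: [-0.003, -0.0, 1.0, -0.004]
ft_force: [0.3, 0.2, -0.1]
opening: 0.336
t 7.9 pos [0.5911 0.2418 0.1579] F [ 0.3   0.19 -0.15] op 0.336
shift mm [-0.3  0.6 -0.1] turn [-0.41 -0.39  0.03] q6 [ 0.35  0.26  1.76 -0.    1.13 -1.22]
```

```bash
python3 -m jog '[[[0,0,0],[0,0,0],0.4],[[0,0,0],[0,0,0],0.4],[[0,0,0],[0,0,0],0.4],[[0,0,0],[0,0,0],1],[[0,0,0],[0,0,0],1]]'; python3 -m jog '[[[0,0,-0.02],[0,0,0],1],[[0,0,-0.06],[0,0,0],1],[[0,0,-0.08],[0,0,0],1],[[0,0,-0.08],[0,0,0],1]]';  python3 go.py .4836 -.1005 .2
python3 - <<'E'
from h import *
d=grab('scene','s5');e=grab('top','t5')
c=np.hstack([cv2.resize(d['img'][200:450,330:580],(400,400)),cv2.resize(e['img'][130:330,100:300],(400,400))]);cv2.imwrite('pics/c5.png',c[:,:,::-1])
E
```

```text
clock: 8.4
ee_pos: [0.5912, 0.2418, 0.1581]
tcp_rot: [-0.003, -0.0, 1.0, -0.004]
ft_force: [-0.5, 1.1, -0.6]
opening: 0.763
clock: 8.8
ee_pos: [0.5941, 0.2433, 0.2428]
tcp_rot: [0.001, -0.0, 1.0, -0.002]
ft_force: [0.4, -0.0, 1.1]
opening: 0.999
t 8.8 pos [0.5941 0.2433 0.2428] F [ 0.44 -0.05  1.12] op 0.999
shift mm [ 110.8 -343.6   44.2] turn [-0.25  0.07  0.03] q6 [ 0.35  0.2   1.67 -0.    1.27 -1.22]
```

View pics/c5.png

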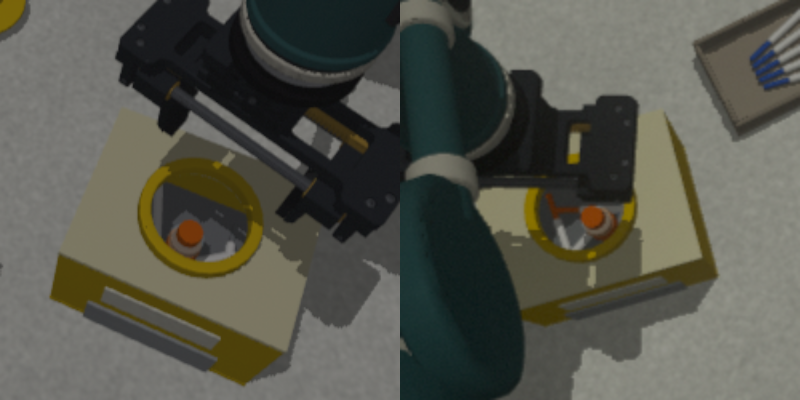

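The used vial is inside the bin: orange top at scene crop (190,233) and top crop (597,218). Next, the yellow cap.

```bash
python3 -m jog '[[[0.010,-0.031,0],[0,0,0],1],[[0.024,-0.074,0],[0,0,0],1],[[0.038,-0.118,0],[0,0,0],1],[[0.052,-0.161,0],[0,0,0],1],[[0.066,-0.205,0],[0,0,0],1]]'; python3 -m jog '[[[0.014,-0.044,0],[0,0,0],1],[[0.028,-0.088,0],[0,0,0],1],[[0.042,-0.128,0.01],[0,0,0],1],[[0.045,-0.138,0.04],[0,0,0],1],[[0.045,-0.138,0.06],[0,0,0],1]]'; python3 -m jog '[[[0,0,0],[0,0,0],1],[[0,0,0],[0,0,0],1]]'; python3 go.py .4836 -.1005 .08
python3 - <<'E'
from m import *
d=grab('scene','s6');e=grab('top','t6')
for n,d,b in(('s',d,(285,170,355,230)),('t',e,(335,268,402,332))):
    k=cents(d,(20,150,60),(34,255,255),b); v,u=np.nonzero(k); P=np.array([pt(d,a,c) for a,c in zip(u,v)])
    for z0,z1 in((.014,.0235),(.05,.06)):
        q=P[(P[:,2]>z0)&(P[:,2]<z1)]
        if len(q): print(n,z0,len(q),cv2.minEnclosingCircle(q[:,:2].astype(np.float32)))
E
```

```text
clock: 9.4
ee_pos: [0.5236, 0.036, 0.237]
tcp_rot: [-0.005, -0.001, 1.0, -0.004]
ft_force: [0.7, -0.6, -0.2]
opening: 1.002
clock: 9.9
ee_pos: [0.4753, -0.1041, 0.1749]
tcp_rot: [-0.007, 0.001, 1.0, -0.003]
ft_force: [-1.0, -0.3, 0.1]
opening: 0.999
clock: 10.1
ee_pos: [0.4734, -0.1037, 0.1727]
tcp_rot: [-0.01, 0.001, 1.0, -0.003]
ft_force: [0.6, -0.6, -0.3]
opening: 0.998
t 10.1 pos [ 0.4734 -0.1037  0.1727] F [ 0.57 -0.64 -0.29] op 0.998
shift mm [-12.    3.7  92.5] turn [-0.3  -1.11 -0.14] q6 [-0.26 -0.03  2.06 -0.01  1.13 -1.82]
s 0.014 1578 ((0.48405641317367554, -0.10135936737060547), 0.05027640983462334)
s 0.05 168 ((0.48354268074035645, -0.10216226428747177), 0.015401880256831646)
t 0.014 157 ((0.4783558249473572, -0.09929444640874863), 0.04565552622079849)
```

View pics/s6.png

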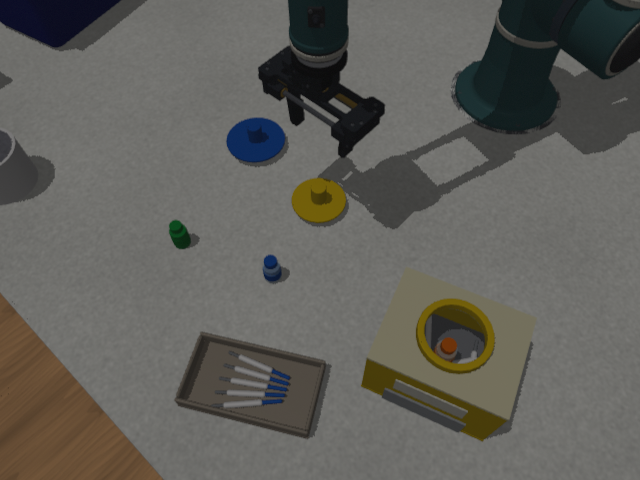

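The scene shows the yellow cap unmoved at (319,200) with the gripper above it, and the orange top inside the mouth at (448,347). Descending with the tilt corrected.

```bash
python3 -m jog '[[[-0.012,0.003,0.02],[-0.3,-1.1,0],1],[[-0.012,0.003,0.05],[-0.3,-1.1,0],1],[[-0.012,0.003,0.08],[-0.3,-1.1,0],1],[[-0.012,0.003,0.09],[-0.3,-1.1,0],1],[[-0.012,0.003,0.09],[-0.3,-1.1,0],1]]'; python3 -m jog '[[[0,0,0],[0,0,0],1]]'; python3 go.py .4838 -.101 .026
```

```text
clock: 10.7
ee_pos: [0.4856, -0.1008, 0.0842]
tcp_rot: [0.001, 0.0, 1.0, -0.0]
ft_force: [-0.7, 0.9, 0.1]
opening: 0.998
clock: 10.8
ee_pos: [0.487, -0.1009, 0.0857]
tcp_rot: [0.002, 0.0, 1.0, -0.001]
ft_force: [0.1, -0.1, 1.1]
opening: 1.0
t 10.8 pos [ 0.487  -0.1009  0.0857] F [ 0.08 -0.14  1.09] op 1.0
shift mm [ 3.5 -0.  59.7] turn [-0.07  0.27 -0.02] q6 [-0.25  0.08  2.13  0.    0.93 -1.82]
```

```bash
python3 -m jog '[[[0.003,0,0.015],[0,0.3,0],1],[[0.003,0,0.03],[0,0.3,0],1],[[0.003,0,0.045],[0,0.3,0],1],[[0.003,0,0.05],[0,0.3,0],1],[[0.003,0,0.05],[0,0.3,0],1]]'; python3 -m jog '[[[0,0,0],[0,0,0],1],[[0,0,0],[0,0,0],1]]'; python3 go.py .4838 -.101 .026
```

```text
clock: 11.3
ee_pos: [0.4838, -0.1009, 0.0352]
tcp_rot: [-0.001, 0.0, 1.0, -0.0]
ft_force: [-0.1, 0.3, 0.3]
opening: 0.997
clock: 11.5
ee_pos: [0.4846, -0.1011, 0.0361]
tcp_rot: [-0.0, 0.0, 1.0, -0.001]
ft_force: [-0.1, 0.2, 0.5]
opening: 0.998
t 11.5 pos [ 0.4846 -0.1011  0.0361] F [-0.1   0.22  0.55] op 0.998
shift mm [ 0.8  0.1 10.1] turn [-0.08 -0.   -0.02] q6 [-0.26  0.15  2.16 -0.    0.83 -1.82]
```

```bash
python3 -m jog '[[[0.001,0,0.005],[0,0,0],1],[[0.001,0,0.010],[0,0,0],0],[[0.001,0,0.010],[0,0,0],-0.7],[[0.001,0,0.010],[0,0,0],-0.7],[[0.001,0,0.010],[0,0,0],-0.7]]' 40; python3 -m jog '[[[0,0,0],[0,0,0],-0.7],[[0,0,0],[0,0,0],-0.7],[[0,0,0],[0,0,0],-0.7],[[0,0,0],[0,0,0],-0.7],[[0,0,0],[0,0,0],-0.7]]'; python3 go.py .4838 -.101 .026
```

```text
clock: 12.0
ee_pos: [0.4836, -0.1011, 0.0261]
tcp_rot: [-0.0, 0.0, 1.0, -0.001]
ft_force: [-0.8, 0.4, 1.3]
opening: 0.661
clock: 12.5
ee_pos: [0.4837, -0.1011, 0.0261]
tcp_rot: [0.0, 0.0, 1.0, -0.001]
ft_force: [0.2, 0.7, 0.2]
opening: 0.305
t 12.5 pos [ 0.4837 -0.1011  0.0261] F [0.17 0.71 0.17] op 0.305
shift mm [-0.1  0.1  0.1] turn [-0.08  0.   -0.02] q6 [-0.26  0.16  2.17 -0.    0.81 -1.82]
```

```bash
python3 -m jog '[[[0,0,-0.01],[0,0,0],-0.7],[[0,0,-0.03],[0,0,0],-0.7],[[0,0,-0.06],[0,0,0],-0.7],[[0,0,-0.10],[0,0,0],-0.7],[[0,0,-0.14],[0,0,0],-0.7]]'; python3 -m jog '[[[0,0,-0.03],[0,0,0],-0.7],[[0,0,-0.06],[0,0,0],-0.7],[[0,0,-0.08],[0,0,0],-0.7],[[0,0,-0.08],[0,0,0],-0.7]]'; python3 go.py .5914 .2424 .235
python3 - <<'E'
from h import *
d=grab('scene','s7')
E
```

```text
clock: 13.0
ee_pos: [0.4829, -0.1008, 0.1676]
tcp_rot: [-0.001, 0.0, 1.0, -0.001]
ft_force: [1.0, 0.0, -1.6]
opening: 0.306
clock: 13.4
ee_pos: [0.4852, -0.1012, 0.252]
tcp_rot: [0.003, 0.0, 1.0, -0.002]
ft_force: [0.6, -0.0, -0.4]
opening: 0.307
t 13.4 pos [ 0.4852 -0.1012  0.252 ] F [ 0.58 -0.01 -0.38] op 0.307
shift mm [-106.   343.7   16.7] turn [-0.18  0.37 -0.02] q6 [-0.26 -0.09  1.97 -0.    1.26 -1.83]
```

View pics/s7.png

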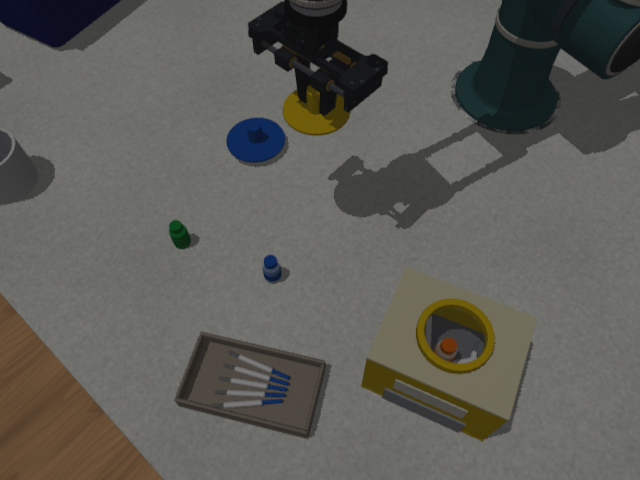

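The cap is held level by its knob at (316,112). Carrying it over to the bin.

```bash
python3 -m jog '[[[-0.010,0.030,0],[0,0,0],-0.7],[[-0.022,0.072,0],[0,0,0],-0.7],[[-0.035,0.114,0],[0,0,0],-0.7],[[-0.048,0.156,0],[0,0,0],-0.7],[[-0.061,0.198,0],[0,0,0],-0.7]]'; python3 -m jog '[[[-0.013,0.042,0],[0,0,0],-0.7],[[-0.026,0.084,0],[0,0,0],-0.7],[[-0.038,0.122,0],[0,0,0],-0.7],[[-0.044,0.143,0],[0,0,0],-0.7],[[-0.044,0.143,0],[0,0,0],-0.7]]';python3 -m jog '[[[0,0,0],[0,0,0],-0.7],[[0,0,0],[0,0,0],-0.7]]'; python3 go.py .5914 .2424 .195
```

```text
clock: 13.95
ee_pos: [0.544, 0.0985, 0.2469]
tcp_rot: [-0.0, 0.0, 1.0, -0.001]
ft_force: [0.6, -1.0, 0.1]
opening: 0.306
clock: 14.45
ee_pos: [0.5874, 0.2435, 0.2442]
tcp_rot: [-0.002, -0.001, 1.0, -0.002]
ft_force: [-1.6, -0.2, -0.9]
opening: 0.304
clock: 14.65
ee_pos: [0.5866, 0.242, 0.2432]
tcp_rot: [-0.003, -0.001, 1.0, -0.002]
ft_force: [0.2, -0.3, -0.7]
opening: 0.304
t 14.65 pos [0.5866 0.242  0.2432] F [ 0.17 -0.29 -0.66] op 0.304
shift mm [-5.   0.6 48.1] turn [-0.28 -0.32  0.09] q6 [ 0.35  0.19  1.69 -0.    1.27 -1.22]
```

```bash
python3 -m jog '[[[-0.005,0,0.015],[-0.3,-0.3,0],-0.7],[[-0.005,0,0.03],[-0.3,-0.3,0],-0.7],[[-0.005,0,0.045],[-0.3,-0.3,0],-0.7],[[-0.005,0,0.055],[-0.3,-0.3,0],-0.7],[[-0.005,0,0.055],[-0.3,-0.3,0],-0.7]]';python3 -m jog '[[[0,0,0],[0,0,0],-0.7],[[0,0,0],[0,0,0],-0.7]]'; python3 go.py .5914 .2424 .157
python3 - <<'E'
from m import *
d=grab('scene','s8');e=grab('top','t8')
c=np.hstack([cv2.resize(d['img'][200:450,330:580],(400,400)),cv2.resize(e['img'][130:330,100:300],(400,400))]);cv2.imwrite('pics/c8.png',c[:,:,::-1])
k=cents(d,(20,150,40),(34,255,255),(380,250,520,400)); v,u=np.nonzero(k); P=np.array([pt(d,a,c) for a,c in zip(u,v)])
print(np.histogram(P[:,2],bins=np.arange(.12,.25,.005)))
q=P[(P[:,2]>.168)&(P[:,2]<.185)]
if len(q): print(len(q),cv2.minEnclosingCircle(q[:,:2].astype(np.float32)));A=np.c_[q[:,:2],np.ones(len(q))];print(np.linalg.lstsq(A,q[:,2],rcond=None)[0])
E
```

```text
clock: 15.15
ee_pos: [0.5897, 0.2408, 0.1854]
tcp_rot: [-0.002, -0.001, 1.0, -0.001]
ft_force: [-0.1, -0.6, -0.9]
opening: 0.302
clock: 15.35
ee_pos: [0.5898, 0.2409, 0.1857]
tcp_rot: [-0.002, -0.001, 1.0, -0.001]
ft_force: [0.0, -0.1, -0.7]
opening: 0.308
t 15.35 pos [0.5898 0.2409 0.1857] F [ 0.04 -0.11 -0.7 ] op 0.308
shift mm [-1.8  1.5 28.6] turn [-0.06 -0.26  0.07] q6 [ 0.35  0.23  1.74  0.    1.17 -1.22]
(array([  25,    2,   69,  101,  583,  168,    0,    0,    0,    0,   43,
       2296,   65,   41,   46,   36,   45,   41,  205,   17,    1,    0,
          0,    0,    0]), array([0.12 , 0.125, 0.13 , 0.135, 0.14 , 0.145, 0.15 , 0.155, 0.16 ,
       0.165, 0.17 , 0.175, 0.18 , 0.185, 0.19 , 0.195, 0.2  , 0.205,
       0.21 , 0.215, 0.22 , 0.225, 0.23 , 0.235, 0.24 , 0.245]))
2404 ((0.5913354158401489, 0.23948226869106293), 0.0494391992688179)
[-0.00830839 -0.00126347  0.18303624]
```

View pics/c8.png

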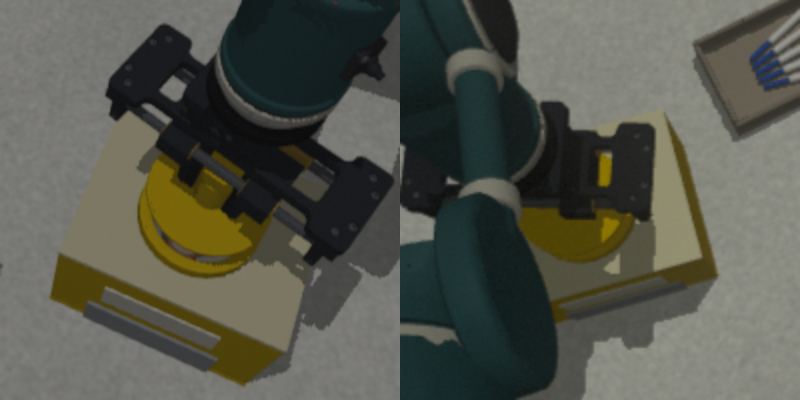

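The cap is level above the collar. Seen by the same camera it is about 2 mm off the collar centre in y, and its flange top is at 0.178, as expected. Lowering gently.

```bash
python3 -m jog '[[[-0.001,0.0015,0.006],[0,-0.2,0],-0.7],[[-0.001,0.0015,0.012],[0,-0.2,0],-0.7],[[-0.001,0.0015,0.018],[0,-0.2,0],-0.7],[[-0.001,0.0015,0.022],[0,-0.2,0],-0.7],[[-0.001,0.0015,0.022],[0,-0.2,0],-0.7]]'; python3 go.py .5914 .2424 .157
```

```text
clock: 15.95
ee_pos: [0.5902, 0.2423, 0.1627]
tcp_rot: [-0.001, -0.001, 1.0, -0.001]
ft_force: [0.8, -0.2, -0.7]
opening: 0.307
t 15.95 pos [0.5902 0.2423 0.1627] F [ 0.77 -0.21 -0.66] op 0.307
shift mm [-1.2  0.1  5.7] turn [-0.09 -0.13  0.08] q6 [ 0.35  0.25  1.76 -0.    1.13 -1.22]
```

```bash
python3 -m jog '[[[0,0,0.002],[0,-0.1,0],-0.7],[[0,0,0.004],[0,-0.1,0],-0.7],[[0,0,0.0055],[0,-0.1,0],-0.7],[[0,0,0.0055],[0,-0.1,0],-0.7],[[0,0,0.0055],[0,-0.1,0],-0.7]]'; python3 go.py .5914 .2424 .157
```

```text
clock: 16.45
ee_pos: [0.5903, 0.2423, 0.1574]
tcp_rot: [-0.0, -0.001, 1.0, -0.001]
ft_force: [0.1, 0.9, -0.4]
opening: 0.306
t 16.45 pos [0.5903 0.2423 0.1574] F [ 0.12  0.92 -0.44] op 0.306
shift mm [-1.1  0.1  0.4] turn [-0.08 -0.02  0.08] q6 [ 0.35  0.26  1.77 -0.    1.12 -1.22]
```

```bash
python3 -m jog '[[[0,0,0.001],[0,0,0],-0.7],[[0,0,0.0015],[0,0,0],-0.7],[[0,0,0.0015],[0,0,0],-0.7]]'; python3 go.py .5914 .2424 .157
```

```text
clock: 16.75
ee_pos: [0.5904, 0.2424, 0.1571]
tcp_rot: [0.0, -0.001, 1.0, -0.001]
ft_force: [-1.4, -0.8, 4.7]
opening: 0.305
t 16.75 pos [0.5904 0.2424 0.1571] F [-1.44 -0.81  4.66] op 0.305
shift mm [-1.   0.   0.1] turn [-0.07  0.01  0.07] q6 [ 0.35  0.26  1.77 -0.    1.12 -1.22]
```

Contact at 4.7 N, at the height expected for a seated cap. Releasing and backing off.

```bash
python3 -m jog '[[[0,0,0],[0,0,0],0],[[0,0,0],[0,0,0],0.5],[[0,0,0],[0,0,0],1],[[0,0,0],[0,0,0],1],[[0,0,0],[0,0,0],1]]'; python3 -m jog '[[[0,0,0],[0,0,0],1],[[0,0,-0.02],[0,0,0],1],[[0,0,-0.05],[0,0,0],1],[[0,0,-0.09],[0,0,0],1],[[0,0,-0.12],[0,0,0],1]]'; python3 -m jog '[[[0.04,0,0],[0,0,0],1],[[0.08,0,0],[0,0,0],1],[[0.12,0,0],[0,0,0],1],[[0.14,0,0],[0,0,0],1],[[0.14,0,0],[0,0,0],1]]'
python3 - <<'E'
from m import *
d=grab('scene','s9');e=grab('top','t9')
c=np.hstack([cv2.resize(d['img'][200:450,330:580],(400,400)),cv2.resize(e['img'][130:330,100:300],(400,400))]);cv2.imwrite('pics/c9.png',c[:,:,::-1])
for d,b in ((d,(380,250,520,400)),(e,(150,190,235,275))):
    k=cents(d,(20,150,40),(34,255,255),b); v,u=np.nonzero(k); P=np.array([pt(d,a,c) for a,c in zip(u,v)])
    q=P[(P[:,2]>.143)&(P[:,2]<.156)]
    print(len(q),cv2.minEnclosingCircle(q[:,:2].astype(np.float32)),np.median(q[:,2]))
    if len(q): A=np.c_[q[:,:2],np.ones(len(q))];print(np.linalg.lstsq(A,q[:,2],rcond=None)[0])
s=manip.state(); print(s['clock'],s['ee_pos'])
E
```

```text
clock: 17.25
ee_pos: [0.5904, 0.2423, 0.1569]
tcp_rot: [0.0, -0.001, 1.0, -0.001]
ft_force: [0.2, -0.7, -0.1]
opening: 0.737
clock: 17.75
ee_pos: [0.5908, 0.2427, 0.2791]
tcp_rot: [0.001, -0.001, 1.0, -0.0]
ft_force: [0.3, 0.1, 0.7]
opening: 0.999
clock: 18.25
ee_pos: [0.4485, 0.2425, 0.2791]
tcp_rot: [0.001, -0.001, 1.0, -0.0]
ft_force: [0.4, -0.6, 0.1]
opening: 1.0
3845 ((0.5921428203582764, 0.24158284068107605), 0.05107714980840683) 0.1491864077363062
[-0.01054471 -0.00128537  0.15568357]
2064 ((0.5901888608932495, 0.24274230003356934), 0.0506100058555603) 0.14989466900788972
[0.00264732 0.00490112 0.14709184]
18.35 [0.45103538 0.2426191  0.27931532]
```

View pics/c9.png

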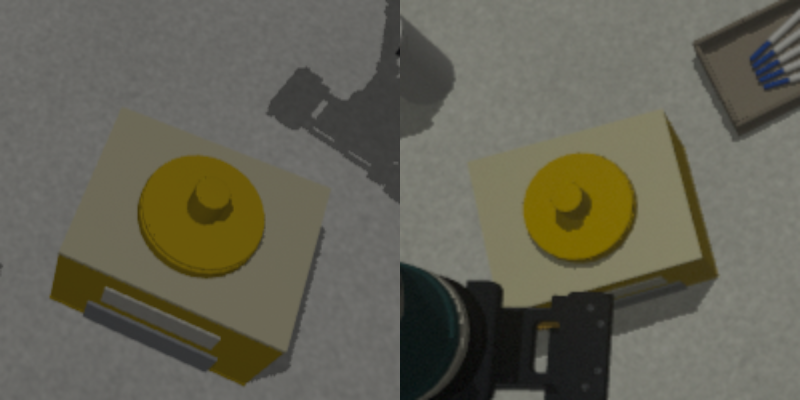

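View pics/s9.png

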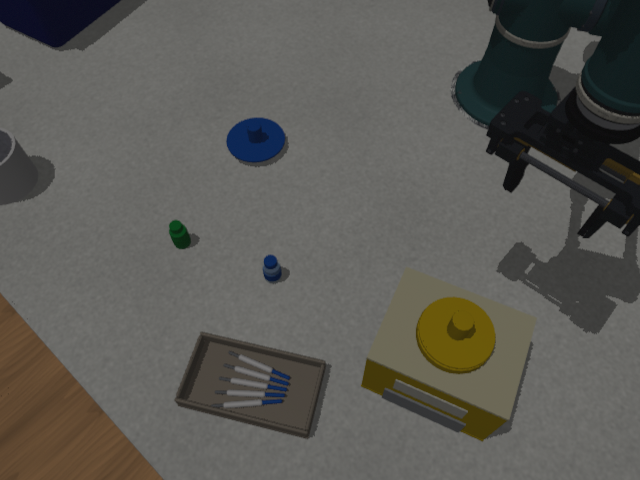

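The cap sits flat and centred at scene (456,333). Its flange top is at about 0.1495, against 0.150 expected, and its tilt is under 1°. The blue vial at (271,268), the green one and the blue lid have not moved. Handing in.

```bash
python3 -c "
from workcell import manip; print(manip.close_job())"
```

```text
the job is handed in; nothing more can be done
None
```

The used vial with the orange top is in the sharps bin, and the yellow cap is seated on the mouth, right way up. I handed the job in at about 18.4 s on the robot's clock, with the gripper open and clear of everything.

- **Vial:** I dropped it through the mouth, and both cameras showed its orange top inside the bin before I closed it.
- **Cap:** The flange top measures 0.149 to 0.150 m, against 0.150 m expected. Tilt is under 1°, and the cap is centred on the collar to within about 1 mm. It made contact at about 5 N.
- **Other items:** The full vial with the blue top, the green look-alike and the blue lid look unmoved in the final picture.

No check failed. The two cameras differ by about 2 mm on the cap's position, which is within their calibration.

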